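# Start the self-tapping bracket screw

### The job

One of the two screws on the bracket still stands proud of the wooden base. Take the stubby driver from its stand, seat it in that screw's cross recess and press it down firmly (about 20 N, never as much as 40 N) before turning; then, keeping up the pressure so that the bit stays fully down and never climbs in the recess, turn the screw clockwise about half a turn so that it cuts its first thread. Then put the driver back upright in its stand and let go, leaving everything else as it is.

Things in the scene. Friction and masses are not known exactly. Their poses are not given: they have to be found in the camera images.
- screw_recess (a point): Centre of the recess floor of the proud screw; turns and sinks with it. Round steel head 35 mm across, flange underside 5.8 mm below this point, head top 4 mm above. Cross of two V-grooves along this point's x and y, 4 mm deep, 15 mm wide at the top; flanks rise at only 30 degrees, so a turned bit climbs out unless pressed. Fits every quarter turn. About 49 mm above the worktop.
- screw_turn (a joint): Angle of the proud screw, rad: 0 at the start, growing clockwise seen from above; it could turn to 5.5. Sinks 1.27 mm per rad (8 mm a turn). Cutting takes about 0.15 N m of torque; to pass that through the smooth recess the driver must be pressed down with about 11 to 16 N, depending on friction, or it climbs. Pressing alone does not turn it.
- proud_screw: The proud self-tapping screw (head, 11 mm shank) in its start hole, flange 10 mm above the bracket at the start. Origin: the recess centre; this frame sinks but does not turn with the screw. The like screw 48 mm away on the bracket is already home, its flange flat on the bracket: not the one to drive.
- base_block: Light wooden base 70x96x30 mm fast to the worktop, with an aluminium angle bracket on it (foot 3.5 mm thick, upright flange along its +x side up to 52 mm above the worktop, 26 mm from the screw axes). Origin: under its centre, on the worktop. Proud screw at x = -6, y = +24 mm of this frame, driven one at y = -24 mm.
- driver_grip (a point): Grip point on the axis of the stubby driver, 60 mm above the tip of its bit. Driver 82 mm tall: steel bit, round black collar 46 mm across from 24 to 30 mm above the tip, square black handle 28x28 mm from 30 to 82 mm, its faces looking along this point's x and y. About 0.18 kg (varies). Starts upright in its stand, collar on the stand's top.
- driver_tip (a point): Tip of the driver's bit, on its axis, 60 mm below driver_grip. The bit is a cross of two V blades 27 mm long along this point's x and y (square with the handle's faces); its 30 degree flanks match the recess: fully seated, this point lies within 1 mm of screw_recess.
- driver: The driver; its origin is the tip of the bit and its z axis points up along the handle.
- stand: The driver's stand: grey block 64x64x32 mm fixed to the worktop, with an upright hole of 37 mm diameter, 29 mm deep, at its centre. Origin: under its centre, on the worktop. With the driver in it, collar on the top, the tip is 8 mm above the worktop.
- white_case: Obstacle, fixed: light grey case 0.24 x 0.29 m, 155 mm high, with a camera and an adapter on it (up to 0.21 m above the worktop). Origin: under its centre. Also fixed: a digital microscope 0.37 m high, 0.27 m to the left (+y) of that centre, about 0.1 m in radius; pass it near the robot (within 0.35 m of its axis). A microscope stands right of the wooden base.
- marker: Bystander: black felt marker lying flat, 134 long mm; origin under its centre. Not to be moved.
- vial: Bystander: small screw vial, 22 across and 52 high mm; origin under its centre. Not to be moved.
- rubber_stopper: Bystander: rubber stopper, 36 across and 28 high mm; origin under its centre. Not to be moved.
- forceps: Bystander: steel forceps lying flat, 120 long mm; origin under its centre. Not to be moved.
- rest_block: Bystander: small wooden rest block, 36x55x13 mm; origin under its centre. Not to be moved.
Mind the look-alikes: they are no part of the job. What is shaped like the driver but turquoise is not meant.

How it is judged:
On the way, in this order (a step that is already met when the one before it is completed fails the run):
1. the driver's bit sits in the recess of the proud screw and is pressed down firmly (at least 12 N) before the screw is turned (distance between driver_tip and screw_recess below 0.003 m and contact force between driver and proud_screw above 12 N and value of joint screw_turn below 0.15 rad), for 0.2 s.
2. the screw has been turned clockwise by about half a turn (2.7 to 3.7 rad) with the driver (value of joint screw_turn between 2.7 and 3.7 rad), for 0.2 s.
At the end, for the whole second after the job is handed in: The proud screw has been turned clockwise by 2.7 to 3.7 rad (about half a turn) from its start; the driver stands upright (within 0.1 rad) and at rest in its stand, within 6 mm of the hole's centre, its collar on the stand (tip no more than 11 mm above the worktop) (all of step 2 and horizontal distance between driver and stand below 0.006 m and z of driver in the frame of stand below 0.011 m and angle between driver's own z axis and vertical below 0.1 rad and linear speed of driver below 0.02 m/s); the robot touches nothing.
It fails at once if the driver is forced on the screw with more than 40 N (pressing and turning load together) (contact force between driver and proud_screw above 40 N).
It fails at once if the screw is being turned while the bit has climbed: its tip more than 1.2 mm above the recess floor (velocity of joint screw_turn above 0.15 rad/s and z of driver_tip in the frame of proud_screw above 0.0012 m).
It fails at once if the robot touches the proud screw itself instead of driving it with the driver (contact force between the arm and proud_screw above 1 N).
It fails at once if a bystander is moved by more than 20 mm (distance of any of marker, vial, rubber_stopper, forceps, rest_block from where it was at the start of the episode above 0.02 m).
It also fails if it takes over 61 s, if anything falls off the work surface, if the arm or the gripper's body presses on something with over 40 N, if the wrist force passes 120 N, or if a joint passes its speed limit or range.

### The arm

A 7-joint arm with a two-finger parallel gripper is mounted at the origin on a cart in front of the work surface, level with it; the furniture and walls round the work are solid. World frame = base frame: x ahead of the robot, y to its left, z up, the work surface at z = 0. Lengths are in m, angles in rad, forces in N, time in s.
With the tool pointing down it reaches from about 0.425 to 0.925 m from the base axis. Payload 6.8 kg.
Tool frame: the origin (TCP) lies midway between the tips of the shut fingers; the grasp point (between the pads) lies r.grasp_offset behind it (r.grasp_offset is the distance from the TCP to the grasp point, in m); z points along the fingers, y is the direction in which the jaws open and shut (so a half turn about z gives the same grasp; the last joint's range is limited). The gripper opens to 85 mm and grips with 20 to 120 N. Pads are 22 mm wide; open, the fingers measure 114 mm over their backs; the gripper's body (76 mm by 85 mm) begins 54 mm behind the grasp point. The pads swing forward as they close: fully open they stand 13 mm farther back than shut.
Start: joints at [1.136, 0.477, 0.022, 1.555, -0.011, 1.109, -0.083], TCP at [0.217, -0.639, 0.231] pointing down, gripper open.
Joint ranges: [-2.96, 2.96], [-0.34, 2.1], [-1.41, 1.46], [0.24, 2.44], [-1.37, 4.51], [0.17, 1.92], [-2.96, 2.96]. Speed limits (rad/s): [2.39, 2.39, 3.14, 3.14, 3.14, 3.14, 3.14].

### API

Orientations are given as a rotation vector (axis times angle).
In Python, from bench import r gives the robot as it stands. The module is installed in compiled form; this text tells all that it offers.
- The arm moves only by the tool send_rows, never from a script. Its argument "moves" is one flat list of numbers, 4 for each row, row after row: the shift along the tool's x, y, z in mm, then the turn about the tool's z in degrees. A call has 1 to 8 rows; each row is the pose to reach, as a shift and turn from the pose commanded when the call began, along the tool's axes at that moment; what a row does not reach only later rows make up. A row lasts 1/8 s, in which the tool goes at most 62.5 mm and 10.7 degrees, less where a joint would pass 70% of its speed; a pose out of reach is approached as far as the arm can. A call with a gripper value outside its range is refused whole. "hand" is the closure, from 0 (fully open) to 1 (shut), set as the call begins (left out, the last holds). The fingers move at their own pace and stop on an object; "newtons" is the grip in N (left out, the last holds). Time passes only in rows, so rows that repeat a pose let the fingers close. It gives the time, the measured TCP pose, the force and the opening at its end, in the units of the state.
- r.get_obs(): the state, without advancing time (a new reading comes with each control period).
- r.grab_frame(name): name is "scene" or "top" or "wrist"; returns a dict with "img" (400x640x3 uint8, red, green, blue), "mtx" (3x3 intrinsics, pixels), "world_to_cam" (4x4, takes a point from world to camera coordinates). Camera axes: x right, y up, looking along -z (the intrinsics and any distortion apply to the point x, -y, -z); pixel columns grow to the right and rows downward; lengths in m; the calibration is good to about 2 mm. A picture is of the moment at which its call begins. There is no depth.
- r.hand_in(): hands the job in, once; it reports no verdict.
The state is a dict: "clock": time; "joints": joint angles; "qvel": joint speeds; "tau": joint torques, N m; "tcp_pos": TCP position; "orientation": TCP orientation; "contact_force": force on the tool from outside, world axes, zero at the start; "moment": the same for the moment, N m; "grip_width": finger opening in m.
Only numpy, scipy, OpenCV 4.12 (cv2) and the standard library are available. Lean on these libraries where they do the work, as an engineer would, in place of code of your own. Each camera call takes 0.05 s, during which the arm holds its last target.

## Working session

There is one attempt and no reset: what is moved stays moved. The work goes in short steps, Python scripts to look and compute and a tool call to move; the robot and the scene stay as the last step left them, time stands still between calls to the robot, and variables do not carry over. Pictures are saved under pics/ and viewed, and the job is handed in when it is done.

Besides the shell and the picture viewer there is one more tool, called after ">>>" as name(argument=value, ...) on one line, values as JSON. send_rows: Moves the arm, as the interface text tells. Its arguments: {"type":"object","properties":{"moves":{"type":"array"},"hand":{"type":"number"},"newtons":{"type":"number"}},"required":["moves"]}

```bash
mkdir -p pics; cat > h.py <<'E'
import numpy as np, cv2
from bench import r
from scipy.spatial.transform import Rotation as R
def grab(n,f):
    d=r.grab_frame(n); cv2.imwrite('pics/'+f,d['img'][:,:,::-1]); np.savez('pics/'+f+'.npz',img=d['img'],mtx=d['mtx'],w=d['world_to_cam']); return d
def load(f):
    d=np.load('pics/'+f+'.npz'); return dict(img=d['img'],mtx=d['mtx'],world_to_cam=d['w'])
def proj(d,P):
    P=np.atleast_2d(P); W=d['world_to_cam']; c=P@W[:3,:3].T+W[:3,3]
    c=c*[1,-1,-1]; p=c@d['mtx'].T; return p[:,:2]/p[:,2:]
def back(d,uv,z):
    W=d['world_to_cam']; uv=np.atleast_2d(uv)
    c=np.c_[uv,np.ones(len(uv))]@np.linalg.inv(d['mtx']).T*[1,-1,-1]
    dr=c@W[:3,:3]; o=-W[:3,:3].T@W[:3,3]
    return o+dr*((z-o[2])/dr[:,2])[:,None]
E
python3 - <<'E'
from h import *
print(r.get_obs(), r.grasp_offset)
for n in ['scene','top','wrist']:
    d=grab(n,n+'0.png'); print(n,d['mtx'].round(1).tolist(),d['world_to_cam'].round(3).tolist())
E
```

```text
{'clock': 0.0, 'joints': array([ 1.13595603,  0.47780836,  0.02233009,  1.55649651, -0.01147332,
        1.10928957, -0.08314586]), 'qvel': array([ 0.00081668,  0.00049048,  0.00075523,  0.00013351,  0.00077869,
       -0.00024649,  0.00031183]), 'tau': array([ 1.54082272e-04, -5.96450722e+01,  1.60795871e+00, -2.81197679e+01,
        1.24588565e-02,  9.44622239e-03,  2.44949200e-05]), 'tcp_pos': array([ 0.21643141, -0.63871293,  0.23030097]), 'orientation': array([-3.09797074e+00, -5.10660488e-01,  7.24005591e-04]), 'contact_force': array([0.30352818, 0.40319487, 0.50371489]), 'moment': array([ 0.02332877, -0.00295798,  0.00702198]), 'grip_width': 0.08520480299132724} 0.0187
scene [[423.8, 0.0, 316.6], [0.0, 423.8, 196.0], [0.0, 0.0, 1.0]] [[-0.79, -0.613, 0.003, 0.195], [0.465, -0.595, 0.655, -0.48], [-0.4, 0.519, 0.755, -0.622], [0.0, 0.0, 0.0, 1.0]]
top [[482.7, 0.0, 317.7], [0.0, 482.7, 203.3], [0.0, 0.0, 1.0]] [[0.002, -1.0, 0.023, -0.348], [0.988, 0.006, 0.155, -0.522], [-0.155, 0.022, 0.988, -1.029], [0.0, 0.0, 0.0, 1.0]]
wrist [[338.1, 0.0, 317.7], [0.0, 338.1, 198.5], [0.0, 0.0, 1.0]] [[0.322, -0.947, -0.003, -0.673], [0.907, 0.309, -0.286, 0.038], [0.272, 0.089, 0.958, -0.379], [0.0, 0.0, 0.0, 1.0]]
```

View pics/scene0.png

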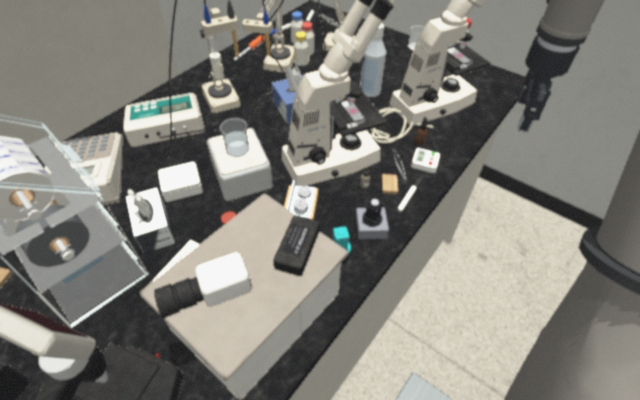

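View pics/top0.png

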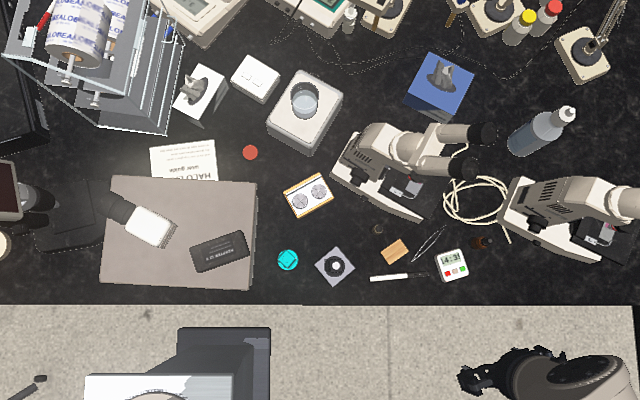

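View pics/wrist0.png

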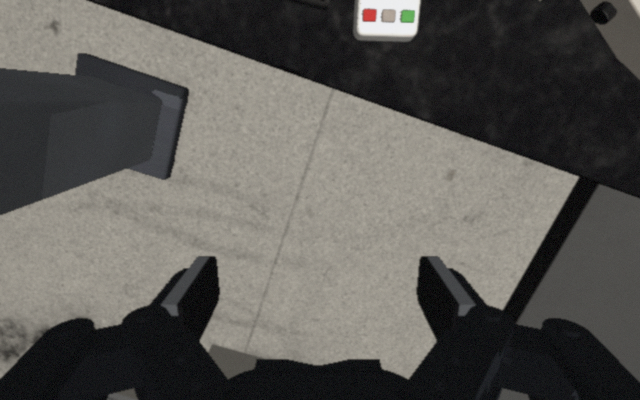

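```bash
python3 - <<'E'
from h import *
d=load('top0.png');im=d['img'][:,:,::-1]
cv2.imwrite('pics/topc.png',cv2.resize(im[160:300,265:405],None,fx=4.2,fy=4.2,interpolation=cv2.INTER_CUBIC))
s=load('scene0.png')['img'][:,:,::-1]
cv2.imwrite('pics/scc.png',cv2.resize(s[160:260,270:430],None,fx=5,fy=5,interpolation=cv2.INTER_CUBIC))
print('stand',back(d,[[335,266]],0.03),'base',back(d,[[308,195]],0.034), 'case', back(d,[[180,232]],.155))
E
```

```text
stand [[ 0.38550912 -0.38487659  0.03      ]] base [[ 0.54376708 -0.3243684   0.034     ]] case [[ 0.44750046 -0.0736177   0.155     ]]
```

View pics/topc.png

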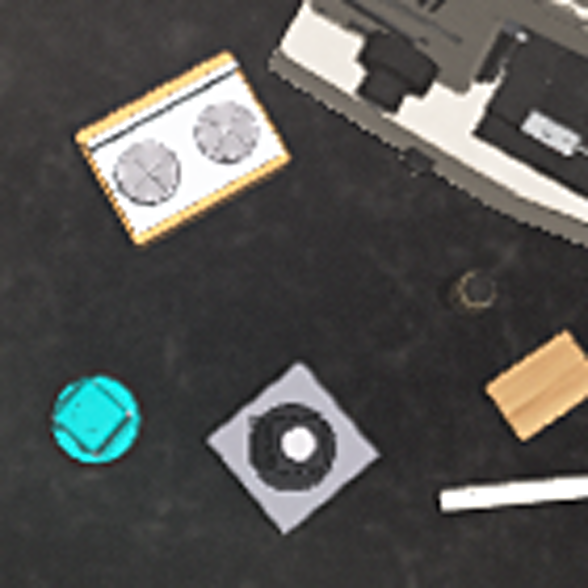

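View pics/scc.png

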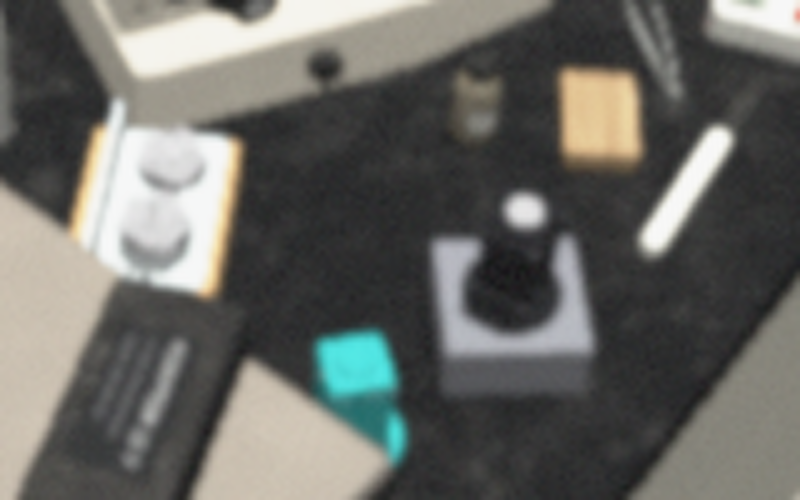

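```bash
cat >> h.py <<'E'
def tool():
    o=r.get_obs(); return o['tcp_pos'],R.from_rotvec(o['orientation']).as_matrix(),o
def rel(target,yaw=None):
    "target TCP world -> tool shift mm; yaw: desired heading (rad) of tool x in world"
    p,M,o=tool(); s=M.T@(np.array(target)-p)*1000
    cur=np.arctan2(M[1,0],M[0,0]); 
    # keep 'down': report tilt
    out=[s.round(1).tolist()]
    if yaw is not None:
        t=-(np.degrees(yaw-cur)); out.append(round((t+180)%360-180,1))
    return out, 'yaw',np.degrees(cur).round(2),'tilt',np.degrees(M[:2,2]).round(2),'q7',o['joints'][6].round(3)
E
python3 - <<'E'
from h import *
p,M,o=tool(); print(M.round(3))
d=load('wrist0.png');W=d['world_to_cam']; c=-W[:3,:3].T@W[:3,3]; print('cam in tool',M.T@(c-p), 'look',M.T@(-W[2,:3]))
print(rel([0.385-0.07,-0.385,0.25]))
for uv,z,n in [[[288,260],.08,'turq'],[[370,278],0,'mk'],[[378,229],.05,'vial'],[[395,251],.013,'rest'],[[331,174],.0,'scopecorner']]: print(n,back(load('top0.png'),[uv],z))
E
```

```text
[[ 0.947  0.321 -0.001]
 [ 0.321 -0.947  0.001]
 [-0.    -0.001 -1.   ]]
cam in tool [ 0.0722114  -0.00047182 -0.14206959] look [-0.28609092 -0.00124737  0.95820166]
([[174.8, -208.8, -19.2]], 'yaw', np.float64(18.73), 'tilt', array([-0.03,  0.07]), 'q7', np.float64(-0.083))
turq [[ 0.39645404 -0.28287235  0.08      ]]
mk [[ 0.3595279  -0.46596609  0.        ]]
vial [[ 0.46597526 -0.47869703  0.05      ]]
rest [[ 0.41999528 -0.52189293  0.013     ]]
scopecorner [[ 0.59991699 -0.37799197  0.        ]]
```

```bash
python3 - <<'E'
from h import *
print(rel([0.40,-0.38,0.25]))
E
```

```text
([[256.9, -186.3, -19.2]], 'yaw', np.float64(18.73), 'tilt', array([-0.03,  0.07]), 'q7', np.float64(-0.083))
```

>>> send_rows(moves=[30,-22,-20,0,70,-51,-20,0,115,-83,-20,0,160,-116,-20,0,205,-149,-20,0,240,-174,-20,0,257,-186,-20,0,257,-186,-20,0], hand=0)

```text
clock: 1.15
tcp_pos: [0.4014, -0.379, 0.2512]
orientation: [-3.098, -0.517, -0.0]
contact_force: [-0.4, 0.3, -0.2]
grip_width: 0.0854
```

```bash
python3 - <<'E'
from h import *
d=grab('wrist','w1.png'); print(rel([0,0,0]),r.get_obs()['tcp_pos'],r.get_obs()['clock'])
E
```

```text
([[-256.3, -489.2, 251.3]], 'yaw', np.float64(18.78), 'tilt', array([-0.02, -0.01]), 'q7', np.float64(-0.626)) [ 0.4002658  -0.38062217  0.25121012] 1.2
```

View pics/w1.png

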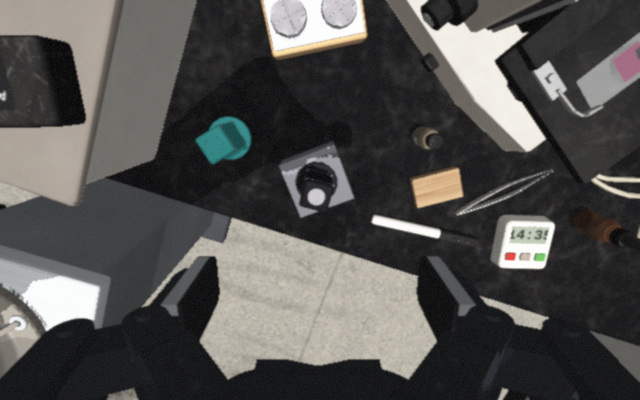

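```bash
python3 - <<'E'
from h import *
im=load('w1.png')['img'][:,:,::-1]
c=im[135:225,270:365].astype(float)
c=np.clip((c/255)**0.45*255,0,255).astype(np.uint8)
cv2.imwrite('pics/w1c.png',cv2.resize(c,None,fx=6,fy=6,interpolation=cv2.INTER_CUBIC))
c=im[0:70,250:380]
cv2.imwrite('pics/w1d.png',cv2.resize(c,None,fx=6,fy=6,interpolation=cv2.INTER_CUBIC))
E
```

```text
(no output)
```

View pics/w1c.png

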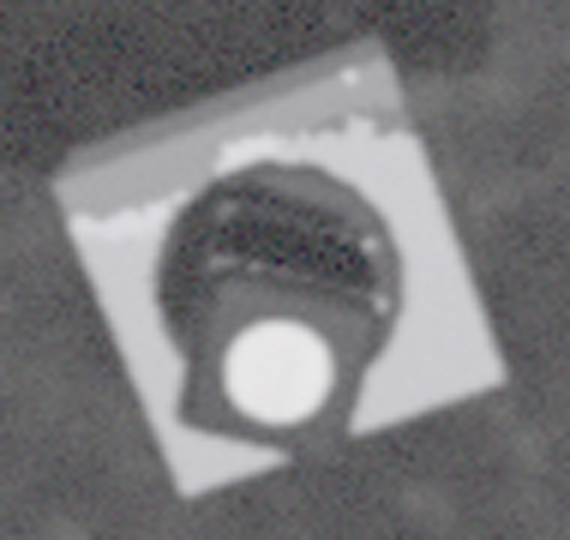

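View pics/w1d.png

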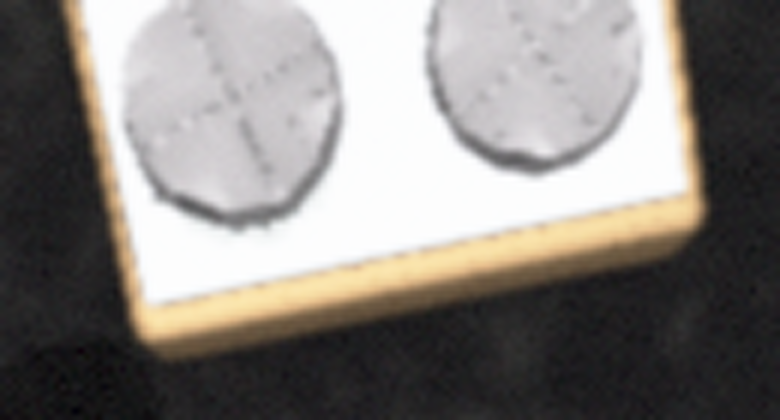

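```bash
python3 - <<'E'
from h import *
d=load('w1.png')
f=lambda a:(np.array(a)+.5)/6-.5+[270,135]
q=back(d,f([[183,420],[345,440],[372,305],[218,272]]),.09); print(q.round(4))
e=np.roll(q,-1,0)-q; print(np.linalg.norm(e[:,:2],axis=1), np.degrees(np.arctan2(e[:,1],e[:,0]))%90)
print('white',back(d,f([[278,371]]),.09))
# stand top corners
s=back(d,f([[180,495],[507,380],[375,40],[52,185]]),.032); 
s[0]=back(d,f([[183,495]]),.032);print(s.round(4),s.mean(0)); e=np.roll(s,-1,0)-s; print(np.linalg.norm(e[:,:2],axis=1), np.degrees(np.arctan2(e[:,1],e[:,0]))%90)
# from top: white
t=load('top0.png'); print('top white',back(t,[[265+298/4.2,160+444/4.2]],.09))
g=lambda a:(np.array(a)+.5)/4.2-.5+[265,160]
s=back(t,g([[285,533],[380,455],[299,360],[207,440]]),.032); print('stand top',s.mean(0))
b=back(t,g([[137,243],[290,157],[230,52],[78,135]]),.03); print(b.round(4),b.mean(0)); e=np.roll(b,-1,0)-b; print(np.linalg.norm(e[:,:2],axis=1), np.degrees(np.arctan2(e[:,1],e[:,0]))%90)
print('proud',back(t,g([[148,172]]),.053),'driven',back(t,g([[227,131]]),.043))
print('proud wrist',back(d,(np.array([[235,100]])+.5)/6-.5+[250,0],.05))
E
```

```text
[[ 0.3728 -0.3705  0.09  ]
 [ 0.378  -0.3956  0.09  ]
 [ 0.4    -0.3923  0.09  ]
 [ 0.3972 -0.3681  0.09  ]]
[0.02565858 0.02227795 0.02427557 0.02452525] [11.60045855  8.64203499  6.55273129  5.45159665]
white [[ 0.38526071 -0.38197437  0.09      ]]
[[ 0.3402 -0.378   0.032 ]
 [ 0.3813 -0.4279  0.032 ]
 [ 0.4325 -0.3836  0.032 ]
 [ 0.389  -0.3371  0.032 ]] [ 0.3857407  -0.38163936  0.032     ]
[0.06464923 0.06763793 0.06360656 0.06362142] [39.52021746 40.91321935 43.12419098 39.94873749]
top white [[ 0.38450246 -0.3833902   0.09      ]]
stand top [ 0.38549655 -0.38328283  0.032     ]
[[ 0.4932 -0.3005  0.03  ]
 [ 0.5402 -0.3824  0.03  ]
 [ 0.5978 -0.35    0.03  ]
 [ 0.5516 -0.2683  0.03  ]] [ 0.54568725 -0.32531144  0.03      ]
[0.09442908 0.06604687 0.09387622 0.06666696] [29.87596306 29.36618419 29.50187797 28.89401824]
proud [[ 0.52786779 -0.30644275  0.053     ]] driven [[ 0.55184771 -0.34814881  0.043     ]]
proud wrist [[ 0.52822239 -0.30658709  0.05      ]]
```

```bash
python3 - <<'E'
from h import *
t=load('top0.png')['img'][:,:,::-1];s=load('scene0.png')['img'][:,:,::-1]
a=cv2.resize(t[100:240,280:500],(792,504),interpolation=cv2.INTER_CUBIC); cv2.imwrite('pics/m1.png',a)
a=cv2.resize(s[0:200,260:420],(480,600),interpolation=cv2.INTER_CUBIC); cv2.imwrite('pics/m2.png',a)
for n in ['top0.png','scene0.png']:
    W=load(n)['world_to_cam'];print(-W[:3,:3].T@W[:3,3])
E
```

```text
[ 0.35678602 -0.32256778  1.1046753 ]
[0.12824392 0.15683164 0.78345836]
```

View pics/m1.png

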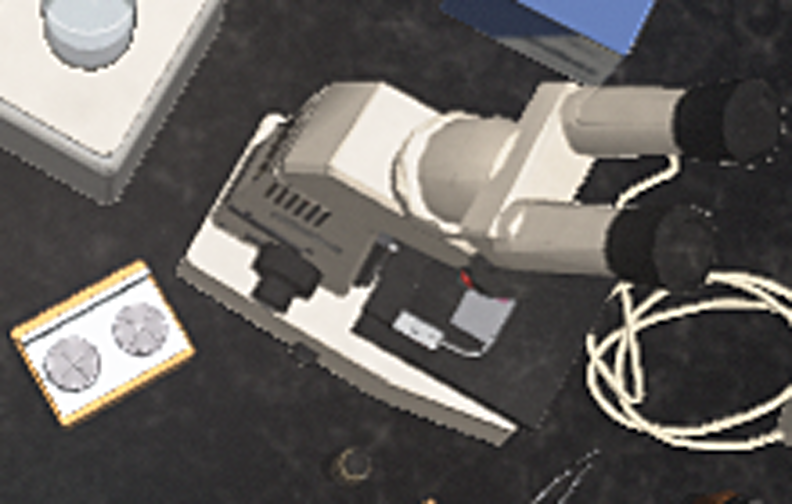

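View pics/m2.png

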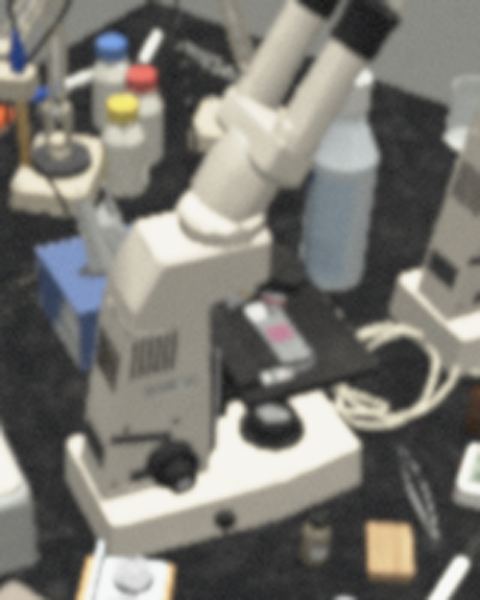

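```bash
python3 - <<'E'
from h import *
def ray(d,uv):
    a=back(d,[uv],0)[0]; W=d['world_to_cam'];o=-W[:3,:3].T@W[:3,3]; v=a-o; return o,v/np.linalg.norm(v)
def tri(rs):
    A=sum(np.eye(3)-np.outer(v,v) for o,v in rs);b=sum((np.eye(3)-np.outer(v,v))@o for o,v in rs);p=np.linalg.solve(A,b)
    return p.round(3),[np.linalg.norm((np.eye(3)-np.outer(v,v))@(p-o)).round(4) for o,v in rs]
t=load('top0.png');s=load('scene0.png')
T=lambda u,v:ray(t,[280+u/3.6,100+v/3.6]);S=lambda u,v:ray(s,[260+u/3,v/3])
print('slant low corner',tri([T(275,172),S(112,325)]),tri([T(330,165),S(150,245)]),tri([T(330,165),S(265,265)]),tri([T(385,195),S(210,330)]),tri([T(385,195),S(270,265)]))
print('base corner',tri([T(180,265),S(105,525)]),'knob',tri([T(275,285),S(170,470)]),'eyep',tri([T(720,250),S(375,30)]),'vent', tri([T(275,190),S(140,350)]),tri([T(325,220),S(175,345)]))
d=load('w1.png');f=lambda a:(np.array(a)+.5)/6-.5+[250,0]
p=back(d,f([[195,10],[270,180],[150,135],[315,60]]),.053); print(p.round(4)); 
for i in(0,2): e=p[i+1]-p[i]; print(np.degrees(np.arctan2(e[1],e[0])))
E
```

```text
slant low corner (array([ 0.611, -0.412,  0.212]), [np.float64(0.0074), np.float64(0.0074)]) (array([ 0.596, -0.434,  0.275]), [np.float64(0.0052), np.float64(0.0052)]) (array([ 0.557, -0.449,  0.28 ]), [np.float64(0.0348), np.float64(0.0348)]) (array([ 0.595, -0.484,  0.176]), [np.float64(0.0084), np.float64(0.0084)]) (array([ 0.557, -0.476,  0.261]), [np.float64(0.0242), np.float64(0.0242)])
base corner (array([ 0.594, -0.371,  0.049]), [np.float64(0.0048), np.float64(0.0048)]) knob (array([ 0.575, -0.428,  0.078]), [np.float64(0.0034), np.float64(0.0034)]) eyep (array([ 0.526, -0.585,  0.39 ]), [np.float64(0.0035), np.float64(0.0035)]) vent (array([ 0.6  , -0.418,  0.193]), [np.float64(0.0002), np.float64(0.0002)]) (array([ 0.586, -0.445,  0.187]), [np.float64(0.0014), np.float64(0.0014)])
[[ 0.5373 -0.2977  0.053 ]
 [ 0.519  -0.3154  0.053 ]
 [ 0.519  -0.2963  0.053 ]
 [ 0.5368 -0.3167  0.053 ]]
-136.0403117124168
-49.03748454725613
```

```bash
python3 - <<'E'
from h import *
print(rel([0.385,-0.382,0.16],np.radians(8)))
E
```

```text
([[-14.9, -3.6, 91.2], np.float64(10.8)], 'yaw', np.float64(18.78), 'tilt', array([-0.02, -0.01]), 'q7', np.float64(-0.626))
```

>>> send_rows(moves=[-5,-1,25,4,-10,-2,60,8,-15,-3.6,85,10.8,-15,-3.6,91,10.8,-15,-3.6,91,10.8,-15,-3.6,91,10.8], hand=0.3)

```text
clock: 1.95
tcp_pos: [0.3857, -0.3829, 0.1615]
orientation: [3.133, 0.217, 0.002]
contact_force: [0.3, 0.9, -0.5]
grip_width: 0.0597
```

```bash
python3 - <<'E'
from h import *
d=grab('wrist','w2.png'); print(rel([0,0,0]),r.get_obs()['tcp_pos'],r.get_obs()['clock'],r.get_obs()['grip_width'])
c=d['img'][:,:,::-1].astype(float)[60:260,200:440]
c=np.clip((c/255)**0.45*255,0,255).astype(np.uint8)
cv2.imwrite('pics/w2c.png',cv2.resize(c,None,fx=3,fy=3,interpolation=cv2.INTER_CUBIC))
E
```

```text
([[-329.4, -432.6, 160.3]], 'yaw', np.float64(7.94), 'tilt', array([ 0.1 , -0.08]), 'q7', np.float64(-0.796)) [ 0.38573617 -0.38274092  0.16145992] 2.0 0.05974983938237667
```

View pics/w2c.png

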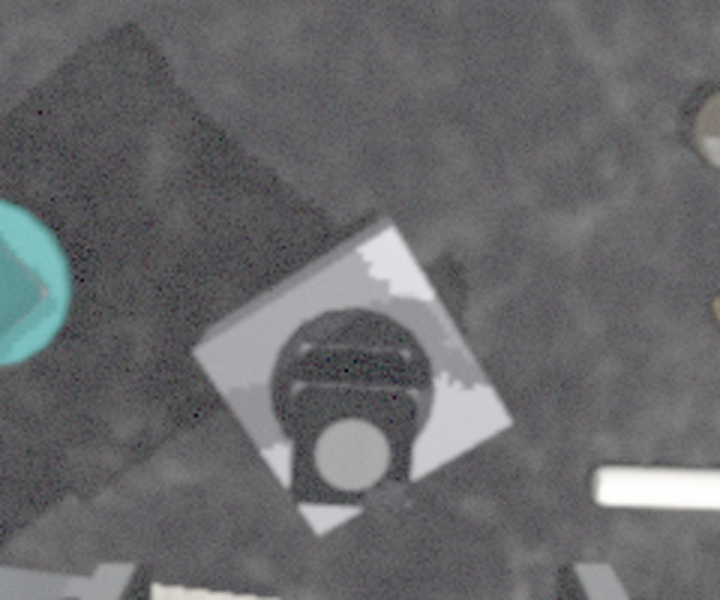

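>>> send_rows(moves=[0,0,0,-10,0,0,0,-20,0,0,0,-30,0,0,0,-40,0,0,0,-50,0,0,0,-60,0,0,0,-70,0,0,0,-80])

```text
clock: 3.0
tcp_pos: [0.3855, -0.3825, 0.1612]
orientation: [2.254, 2.187, -0.0]
contact_force: [-0.5, -0.4, -0.5]
grip_width: 0.0597
```

>>> send_rows(moves=[0,0,0,-10,0,0,0,-10,0,0,0,-10])

```text
clock: 3.38
tcp_pos: [0.3852, -0.3823, 0.1607]
orientation: [2.066, 2.365, -0.0]
contact_force: [-0.0, 0.3, -0.2]
grip_width: 0.06
```

```bash
python3 - <<'E'
from h import *
d=load('w2.png'); a=back(d,[[200+352/3,60+455/3]],.09); print(a)
d=grab('wrist','w3.png'); print(rel([.385,-.3825,0.0493],np.radians(98)),r.get_obs()['tcp_pos'],r.get_obs()['clock'],r.get_obs()['joints'])
c=d['img'][:,:,::-1].astype(float)[60:260,200:440]
c=np.clip((c/255)**0.45*255,0,255).astype(np.uint8)
cv2.imwrite('pics/w3c.png',cv2.resize(c,None,fx=3,fy=3,interpolation=cv2.INTER_CUBIC))
E
```

```text
[[ 0.38484996 -0.3823737   0.09      ]]
([[-0.2, -0.2, 111.3], np.float64(-0.2)], 'yaw', np.float64(97.77), 'tilt', array([ 0.02, -0.03]), 'q7', np.float64(0.638)) [ 0.38515641 -0.38219122  0.16061195] 3.425 [ 0.98400908  0.37105855 -0.39057845  1.92138042  0.17999748  0.8823503
  0.63822356]
```

View pics/w3c.png

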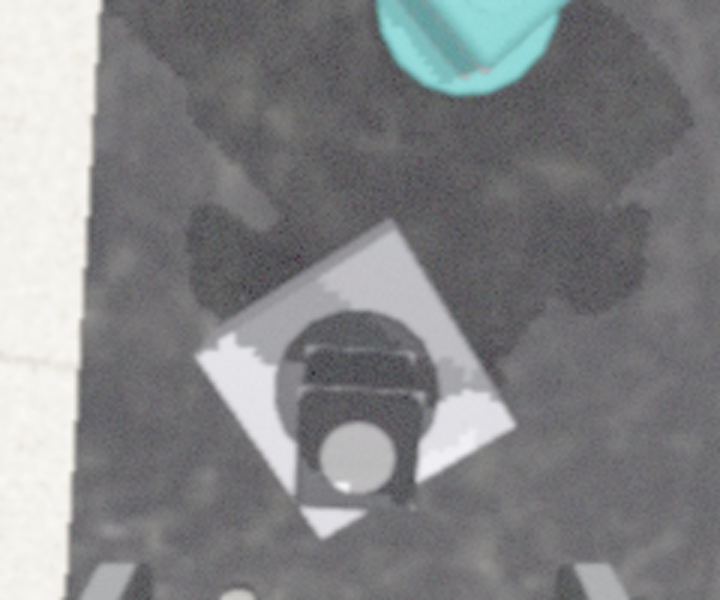

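>>> send_rows(moves=[0,0,30,0,0,0,70,0,0,0,100,0,0,0,111,0,0,0,111,0])

```text
clock: 4.05
tcp_pos: [0.3851, -0.3819, 0.0492]
orientation: [-2.063, -2.369, -0.0]
contact_force: [-0.4, 0.0, 0.1]
grip_width: 0.0597
```

>>> send_rows(moves=[0,0,0,0,0,0,0,0,0,0,0,0,0,0,0,0,0,0,0,0,0,0,0,0], hand=1, newtons=100)

```text
clock: 4.8
tcp_pos: [0.3859, -0.3828, 0.0508]
orientation: [2.061, 2.367, -0.0]
contact_force: [-0.1, 0.7, 6.1]
grip_width: 0.0274
```

```bash
python3 - <<'E'
from h import *
d=grab('wrist','w4.png'); o=r.get_obs();print(rel([.385,-.3825,0.0493],np.radians(98)),o['tcp_pos'],o['clock'],o['grip_width'],o['contact_force'],o['moment'])
E
```

```text
([[0.4, -0.8, 1.5], np.float64(-0.1)], 'yaw', np.float64(97.91), 'tilt', array([ 0.1 , -0.11]), 'q7', np.float64(0.557)) [ 0.38586483 -0.38280235  0.05083187] 4.85 0.027093718319700342 [-0.75413064  0.63388837  6.43267255] [ 0.13809853  0.23400248 -0.00142177]
```

View pics/w4.png

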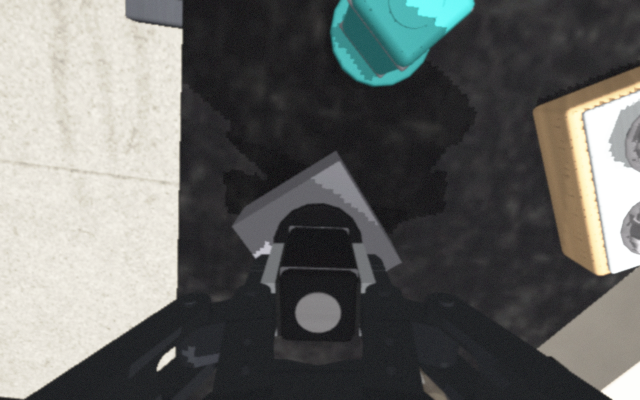

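>>> send_rows(moves=[0,0,-10,0,0,0,-40,0,0,0,-80,0,0,0,-119,0,0,0,-119,0])

```text
clock: 5.48
tcp_pos: [0.3867, -0.3834, 0.172]
orientation: [2.059, 2.364, -0.001]
contact_force: [-0.2, 0.0, -2.4]
grip_width: 0.0271
```

```bash
python3 - <<'E'
from h import *
o=r.get_obs();print(rel([.47,-.36,0.17],np.radians(98)),o['tcp_pos'],o['clock'],o['grip_width'],o['contact_force'],o['moment'])
E
```

```text
([[11.7, 85.7, 2.3], np.float64(-0.1)], 'yaw', np.float64(97.91), 'tilt', array([ 0.28, -0.27]), 'q7', np.float64(0.644)) [ 0.38669728 -0.38336421  0.17199219] 5.475 0.027092795842096607 [-0.1541727   0.01792832 -2.35041407] [-0.03307004 -0.0095461  -0.00968367]
```

>>> send_rows(moves=[2,15,0,0,6,40,0,0,10,70,0,0,12,86,2,0,12,86,2,0,12,86,2,0])

```text
clock: 6.22
tcp_pos: [0.4672, -0.3587, 0.1656]
orientation: [-2.063, -2.367, 0.002]
contact_force: [-0.0, -0.5, -2.1]
grip_width: 0.0272
```

```bash
python3 - <<'E'
from h import *
d=grab('wrist','w5.png'); o=r.get_obs();print(rel([.47,-.36,0.17],np.radians(98)),o['tcp_pos'],o['clock'])
print(proj(d,[[.528,-.307,.053]]))
E
```

```text
([[-1.4, 2.7, -4.1], np.float64(-0.2)], 'yaw', np.float64(97.84), 'tilt', array([-0.09,  0.  ]), 'q7', np.float64(0.504)) [ 0.46713658 -0.35893289  0.16586076] 6.275
[[408.96138299 140.40442968]]
```

View pics/w5.png

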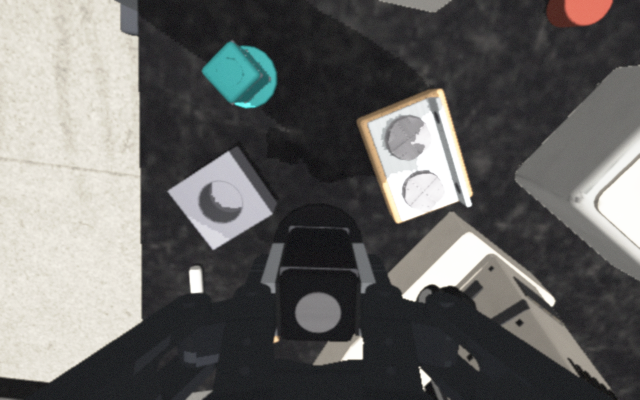

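```bash
python3 - <<'E'
from h import *
c=load('w5.png')['img'][:,:,::-1].astype(float)[85:230,350:480]
c=np.clip((c/255)**1.6*255,0,255).astype(np.uint8)
cv2.imwrite('pics/w5c.png',cv2.resize(c,None,fx=4,fy=4,interpolation=cv2.INTER_CUBIC))
E
```

```text
(no output)
```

View pics/w5c.png

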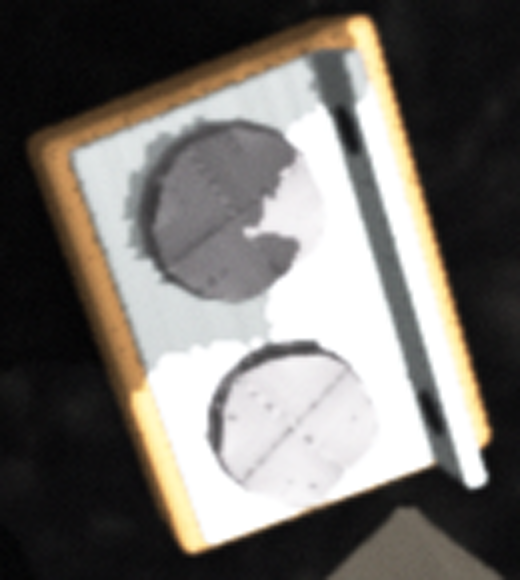

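```bash
python3 - <<'E'
from h import *
d=load('w5.png');im=d['img'].astype(float)
f=lambda a:(np.array(a)+.5)/4-.5+[350,85]
print(back(d,f([[237,210]]),.053))
p=back(d,f([[172,263],[240,218],[200,150],[280,285],[240,480],[355,365]]),.053);
for i in (0,2,4): e=p[i+1]-p[i]; print(np.degrees(np.arctan2(e[1],e[0]))%90)
# rectified view of head top: 60mm square, 10px/mm
xs=np.linspace(-.024,.024,481)
X,Y=np.meshgrid(xs,xs[::-1])
out=[]
for n,dz in(('w5.png',.053),('w1.png',.053),('top0.png',.053)):
    dd=load(n); P=np.c_[(.528+X).ravel(),(-.307+Y).ravel(),np.full(X.size,dz)]
    uv=proj(dd,P).astype(np.float32).reshape(481,481,2)
    g=cv2.cvtColor(dd['img'],cv2.COLOR_RGB2GRAY)
    o=cv2.remap(g,uv[...,0],uv[...,1],cv2.INTER_CUBIC); o=cv2.createCLAHE(2,(4,4)).apply(o)
    o=cv2.resize(o,(260,260))
    cv2.line(o,(130,125),(130,135),255,1);cv2.line(o,(125,130),(135,130),255,1); cv2.circle(o,(130,130),int(17.5/48*260),0,1)
    out.append(o)
cv2.imwrite('pics/rect.png',np.hstack(out))
E
```

```text
[[ 0.52741766 -0.30463033  0.053     ]]
42.57057323151547
41.92428218456647
56.70572253446575
```

View pics/rect.png

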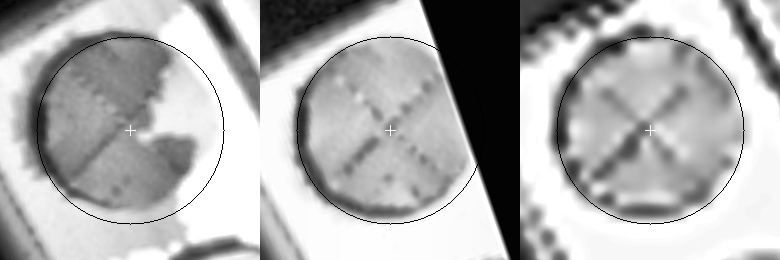

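```bash
python3 - <<'E'
from h import *
d=load('w5.png');o=r.get_obs();print(o['tcp_pos'],o['clock'])
c=d['img'][:,:,::-1]
cv2.imwrite('pics/w5s.png',cv2.resize(c[140:255,160:280],None,fx=5,fy=5,interpolation=cv2.INTER_CUBIC))
cv2.imwrite('pics/w5h.png',cv2.resize(c[200:350,250:390],None,fx=4,fy=4,interpolation=cv2.INTER_CUBIC))
E
```

```text
[ 0.46713658 -0.35893289  0.16586076] 6.275
```

View pics/w5s.png

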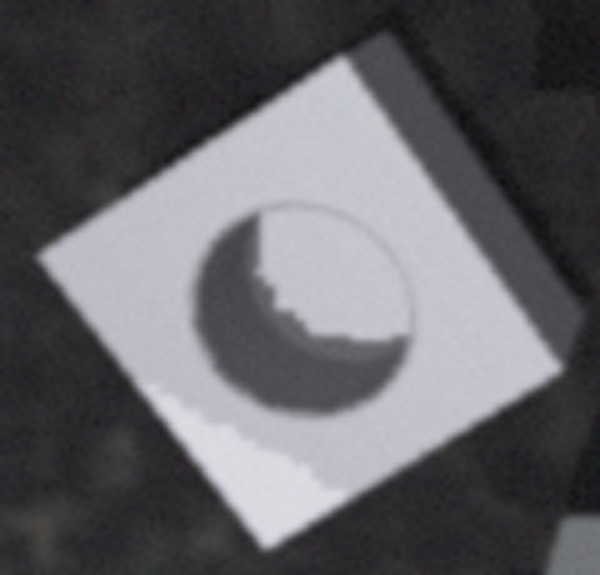

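View pics/w5h.png

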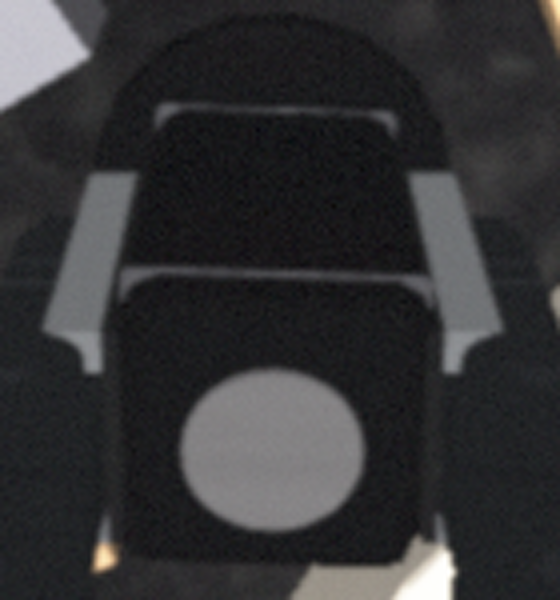

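```bash
python3 - <<'E'
from h import *
d=load('w5.png');p,M,o=tool()
f=lambda a:(np.array(a)+.5)/5-.5+[160,140]
s=back(d,f([[345,52],[565,370],[267,550],[38,258]]),.032); print(s.mean(0).round(4)); e=np.roll(s,-1,0)-s; print(np.linalg.norm(e[:,:2],axis=1))
print('hole',back(d,f([[303,308]]),.032).round(4))
g=lambda a:(np.array(a)+.5)/4-.5+[250,200]
def fromtool(uv,zt):
    # intersect with plane tool z = zt
    W=d['world_to_cam'];c=-W[:3,:3].T@W[:3,3]; a=back(d,uv,-1.0); v=a-c
    ct=M.T@(c-p); vt=v@M; return ct+vt*((zt-ct[2])/vt[:,2])[:,None]
print('disc tool xy (top)',fromtool(g([[273,450]]),-.0187-.022)*1000)
print('top corners',(fromtool(g([[120,268],[437,280],[155,555],[395,562]]),-.0407)*1000).round(1))
print('collar back edge', (fromtool(g([[270,14],[95,160],[450,160]]),-.0187+.030)*1000).round(1))
E
```

```text
[ 0.3856 -0.3822  0.032 ]
[0.06448177 0.06414985 0.06377157 0.0647819 ]
hole [[ 0.3854 -0.3813  0.032 ]]
disc tool xy (top) [[  2.22968874  -0.62954237 -40.7       ]]
top corners [[ 19.7 -13.4 -40.7]
 [ 18.7  13.  -40.7]
 [ -8.6 -11.1 -40.7]
 [ -9.3  10.3 -40.7]]
collar back edge [[ 25.6  -1.   11.3]
 [  6.8 -22.4  11.3]
 [  6.9  21.1  11.3]]
```

```bash
python3 - <<'E'
from h import *
o=r.get_obs();print(rel([.5285,-.3068,0.16],np.radians(136.5)),o['joints'])
E
```

```text
([[43.3, 67.9, 5.8], np.float64(-38.7)], 'yaw', np.float64(97.84), 'tilt', array([-0.09,  0.  ]), 'q7', np.float64(0.504)) [ 0.86086815  0.43863403 -0.40350766  1.80679532  0.20895142  0.93940474
  0.50411709]
```

>>> send_rows(moves=[6,10,0,-5,16,26,0,-14,28,44,0,-24,38,60,2,-33,43,68,4,-38.5,43,68,5,-38.5,43,68,5,-38.5,43,68,5,-38.5])

```text
clock: 7.28
tcp_pos: [0.5293, -0.3072, 0.1614]
orientation: [-1.17, -2.916, 0.001]
contact_force: [-0.4, -0.3, -2.0]
grip_width: 0.0273
```

```bash
python3 - <<'E'
from h import *
d=grab('wrist','w6.png'); o=r.get_obs();print(rel([.5285,-.3068,0.16],np.radians(136.5)),o['tcp_pos'],o['clock'],o['joints'],o['contact_force'],o['moment'])
t=grab('top','t6.png')
cv2.imwrite('pics/t6c.png',cv2.resize(t['img'][120:300,220:420,::-1],None,fx=3,fy=3))
E
```

```text
([[0.9, -0.4, 1.4], np.float64(-0.2)], 'yaw', np.float64(136.32), 'tilt', array([-0.01, -0.03]), 'q7', np.float64(0.967)) [ 0.52942065 -0.30706815  0.16139079] 7.325 [ 0.83844644  0.50638275 -0.55722181  1.74830896  0.31532576  0.97705101
  0.96735442] [-0.87404499  1.12961863 -2.01605941] [-0.03487943  0.00271111  0.00675775]
```

View pics/w6.png

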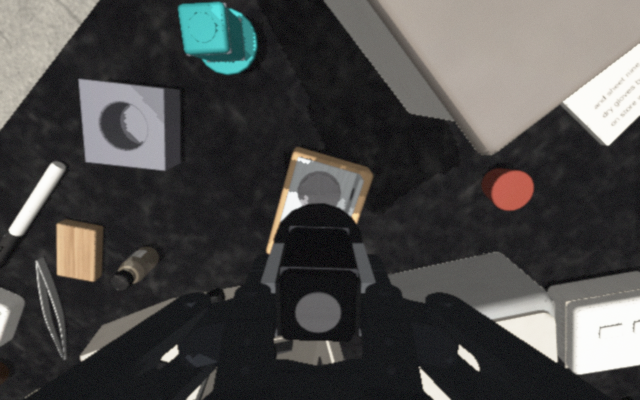

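View pics/t6c.png

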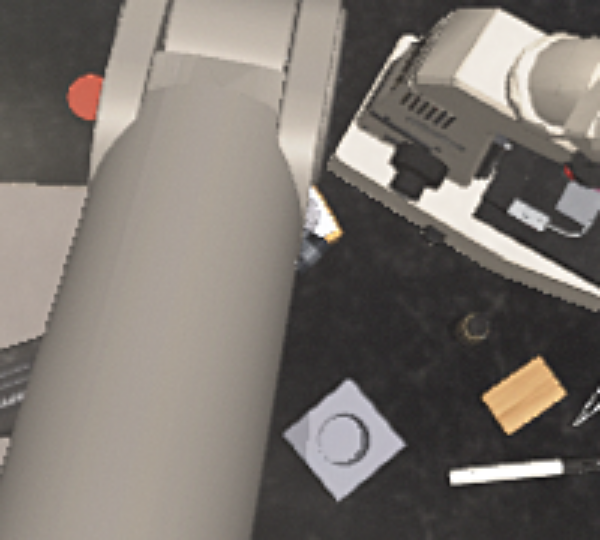

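```bash
python3 - <<'E'
from h import *
d=load('w6.png');c=d['img'][:,:,::-1]
c=np.clip((c/255.)**0.6*255,0,255).astype(np.uint8)
cv2.imwrite('pics/w6c.png',cv2.resize(c[140:240,260:385],None,fx=6,fy=6,interpolation=cv2.INTER_CUBIC))
p,M,o=tool()
# predict screw-head outline if driver axis at tool (1.2,-.3) directly above
print(proj(d,[[.528,-.307,.053]]))
E
```

```text
[[317.14348059 195.86989919]]
```

View pics/w6c.png

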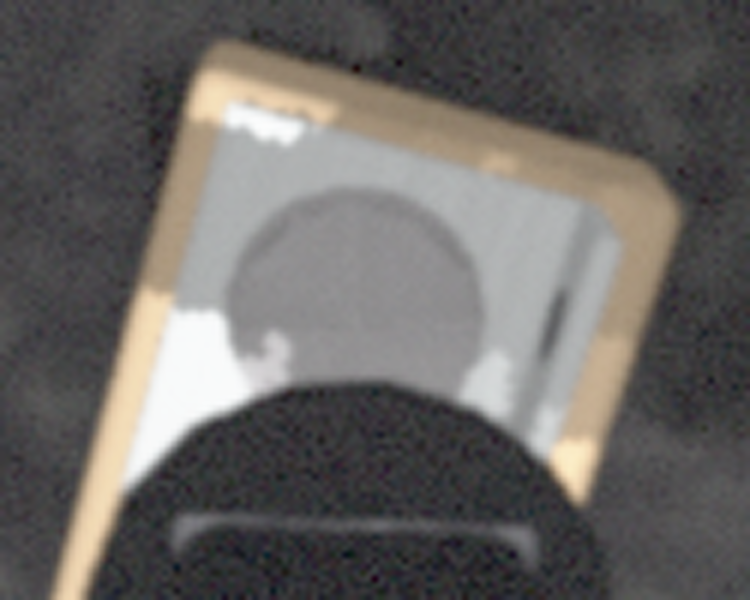

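>>> send_rows(moves=[1,-0.5,15,0,1,-0.5,35,0,1,-0.5,50,0,1,-0.5,58,0,1,-0.5,62,0,1,-0.5,62,0,1,-0.5,62,0])

```text
clock: 8.25
tcp_pos: [0.5293, -0.3062, 0.0999]
orientation: [1.166, 2.916, -0.0]
contact_force: [1.5, 0.3, -1.4]
grip_width: 0.0271
```

```bash
python3 - <<'E'
from h import *
d=grab('wrist','w7.png'); o=r.get_obs();print(rel([.5285,-.3068,0.092],np.radians(136.5)),o['tcp_pos'],o['clock'],o['contact_force'],o['moment'])
c=d['img'][:,:,::-1]
c=np.clip((c/255.)**0.6*255,0,255).astype(np.uint8)
cv2.imwrite('pics/w7c.png',cv2.resize(c[100:360,220:420],None,fx=2.3,fy=2.3,interpolation=cv2.INTER_CUBIC))
E
```

```text
([[0.2, -1.0, 7.9], np.float64(-0.1)], 'yaw', np.float64(136.42), 'tilt', array([ 0.05, -0.03]), 'q7', np.float64(0.925)) [ 0.52931924 -0.30615999  0.09990292] 8.3 [ 0.66465587  0.2700394  -1.29948944] [ 0.00993504 -0.01860179 -0.02040638]
```

View pics/w7c.png

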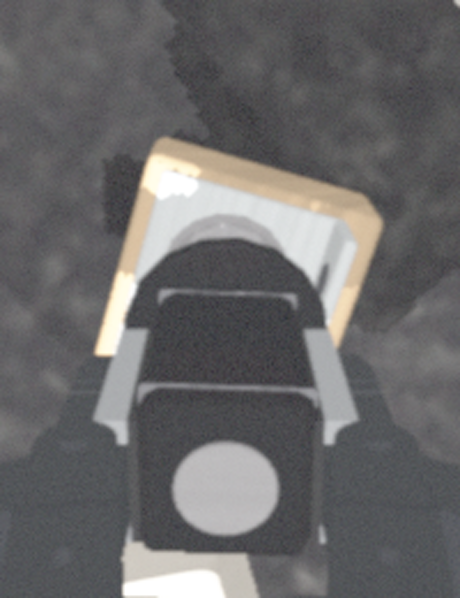

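>>> send_rows(moves=[0,-0.5,2,0,0,-0.5,4,0,0,-0.5,6,0,0,-0.5,7,0,0,-0.5,7,0])

```text
clock: 8.93
tcp_pos: [0.5289, -0.3064, 0.0925]
orientation: [1.166, 2.917, 0.0]
contact_force: [0.2, -0.4, -1.1]
grip_width: 0.0275
```

```bash
python3 - <<'E'
from h import *
o=r.get_obs();print(rel([.5285,-.3068,0.092],np.radians(136.5)),o['tcp_pos'],o['clock'],o['contact_force'],o['moment'])
E
```

```text
([[0.0, -0.6, 0.5], np.float64(-0.1)], 'yaw', np.float64(136.43), 'tilt', array([ 0.04, -0.01]), 'q7', np.float64(0.92)) [ 0.5288952  -0.30641696  0.09246607] 8.925 [ 0.20177612 -0.44750948 -1.08201432] [-0.07621531 -0.10701767  0.04323142]
```

>>> send_rows(moves=[0,0,1,0,0,0,2,0,0,0,2,0])

```text
clock: 9.3
tcp_pos: [0.5295, -0.3065, 0.0919]
orientation: [1.165, 2.915, -0.001]
contact_force: [-1.6, 2.1, 9.5]
grip_width: 0.0271
```

```bash
python3 - <<'E'
from h import *
o=r.get_obs();print(rel([.5285,-.3068,0.092],np.radians(136.5)),o['tcp_pos'],o['clock'],o['contact_force'],o['moment'])
E
```

```text
([[0.5, -0.9, -0.1], np.float64(-0.1)], 'yaw', np.float64(136.43), 'tilt', array([ 0.09, -0.06]), 'q7', np.float64(0.919)) [ 0.52948166 -0.30654329  0.09188831] 9.3 [-1.60201302  2.14408153  9.51671406] [0.19974835 0.47813927 0.09767942]
```

>>> send_rows(moves=[0.4,0,0.5,0,0.4,0,1.2,0,0.4,0,1.2,0])

```text
clock: 9.68
tcp_pos: [0.5296, -0.3065, 0.0917]
orientation: [1.165, 2.915, -0.002]
contact_force: [-3.5, 1.4, 17.3]
grip_width: 0.0271
```

```bash
python3 - <<'E'
from h import *
o=r.get_obs();print(rel([.5285,-.3068,0.092],np.radians(136.5)),o['tcp_pos'],o['clock'],o['contact_force'],o['moment'])
E
```

```text
([[0.6, -0.9, -0.3], np.float64(-0.1)], 'yaw', np.float64(136.43), 'tilt', array([ 0.13, -0.11]), 'q7', np.float64(0.918)) [ 0.52958317 -0.30653558  0.09171148] 9.675 [-3.52951111  1.35825586 17.2679429 ] [0.29820558 0.94651508 0.09733861]
```

>>> send_rows(moves=[0.2,-0.3,0.2,0,0.4,-0.5,0.3,0,0.4,-0.5,0.3,0])

```text
clock: 10.05
tcp_pos: [0.5295, -0.3065, 0.0917]
orientation: [1.164, 2.914, -0.001]
contact_force: [-3.7, 1.7, 17.6]
grip_width: 0.0273
```

```bash
cat > st.py <<'E'
from h import *
fs=[];ms=[]
p,M,o=tool(); print('t',o['clock'],'tcp',o['tcp_pos'].round(4),'yaw',np.degrees(np.arctan2(M[1,0],M[0,0])).round(2),'F',o['contact_force'].round(1),'Ftool',(M.T@o['contact_force']).round(1),'M',o['moment'].round(3),'q',o['joints'].round(2),'tilt',np.degrees(M[:2,2]).round(2))
E
python3 st.py
```

```text
t 10.05 tcp [ 0.5295 -0.3065  0.0917] yaw 136.44 F [-3.7  1.7 17.6] Ftool [  3.7  -1.3 -17.6] M [0.404 0.733 0.064] q [ 0.81  0.59 -0.52  1.8   0.38  0.85  0.92] tilt [ 0.2  -0.12]
```

>>> send_rows(moves=[0,0,0.1,2,0,0,0.2,5,0,0,0.3,8,0,0,0.35,11,0,0,0.4,14,0,0,0.45,17])

```text
clock: 10.8
tcp_pos: [0.5294, -0.3066, 0.0913]
orientation: [1.584, 2.708, -0.0]
contact_force: [-3.6, 1.5, 17.7]
grip_width: 0.0272
```

```bash
python3 st.py
```

```text
t 10.8 tcp [ 0.5294 -0.3066  0.0913] yaw 119.36 F [-3.6  1.5 17.7] Ftool [  3.   -2.4 -17.7] M [0.438 0.853 0.116] q [ 0.76  0.57 -0.45  1.8   0.33  0.83  0.66] tilt [ 0.19 -0.12]
```

>>> send_rows(moves=[0,0,0.15,4,0,0,0.25,8,0,0,0.35,12,0,0,0.45,16,0,0,0.55,20,0,0,0.65,24,0,0,0.7,28,0,0,0.8,32])

```text
clock: 11.8
tcp_pos: [0.5293, -0.3066, 0.0906]
orientation: [2.27, 2.166, 0.001]
contact_force: [-3.6, 2.2, 19.2]
grip_width: 0.027
```

```bash
python3 st.py
```

```text
t 11.8 tcp [ 0.5293 -0.3066  0.0906] yaw 87.32 F [-3.6  2.2 19.2] Ftool [  2.   -3.6 -19.2] M [0.468 0.995 0.138] q [ 0.66  0.55 -0.32  1.81  0.23  0.81  0.18] tilt [ 0.18 -0.11]
```

>>> send_rows(moves=[0,0,0.1,4,0,0,0.2,8,0,0,0.3,12,0,0,0.4,16,0,0,0.5,20,0,0,0.55,24,0,0,0.6,28,0,0,0.7,32])

```text
clock: 12.8
tcp_pos: [0.5292, -0.3065, 0.0898]
orientation: [2.78, 1.457, 0.003]
contact_force: [-3.4, 1.8, 19.7]
grip_width: 0.0269
```

```bash
python3 st.py; python3 -c "
from h import *
grab('wrist','w8.png')"
```

```text
t 12.8 tcp [ 0.5292 -0.3065  0.0898] yaw 55.32 F [-3.4  1.8 19.7] Ftool [ -0.5  -3.7 -19.7] M [0.577 1.061 0.129] q [ 0.56  0.54 -0.18  1.82  0.13  0.79 -0.29] tilt [ 0.17 -0.09]
```

View pics/w8.png

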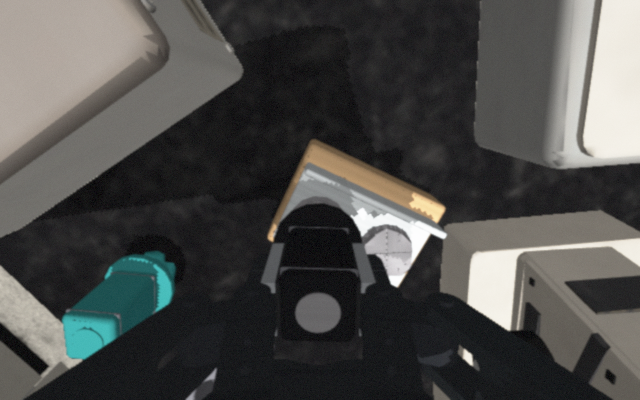

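>>> send_rows(moves=[0,0,0.1,4,0,0,0.2,8,0,0,0.25,12,0,0,0.35,16,0,0,0.45,20,0,0,0.5,24,0,0,0.6,28,0,0,0.65,32])

```text
clock: 13.85
tcp_pos: [0.5291, -0.3064, 0.0891]
orientation: [3.075, 0.635, 0.004]
contact_force: [-3.8, 2.8, 19.2]
grip_width: 0.0271
```

```bash
python3 st.py
```

```text
t 13.85 tcp [ 0.5291 -0.3064  0.0891] yaw 23.33 F [-3.8  2.8 19.2] Ftool [ -2.4  -4.  -19.2] M [0.672 1.031 0.126] q [ 0.45  0.54 -0.04  1.83  0.03  0.78 -0.77] tilt [ 0.17 -0.06]
```

>>> send_rows(moves=[0,0,0.1,4,0,0,0.2,8,0,0,0.3,12,0,0,0.4,16,0,0,0.45,20,0,0,0.55,24,0,0,0.6,28,0,0,0.7,32])

```text
clock: 14.85
tcp_pos: [0.5292, -0.3063, 0.0884]
orientation: [3.132, -0.237, 0.005]
contact_force: [-2.6, 3.0, 19.2]
grip_width: 0.027
```

```bash
python3 st.py
```

```text
t 14.85 tcp [ 0.5292 -0.3063  0.0884] yaw -8.67 F [-2.6  3.  19.2] Ftool [ -3.   -2.6 -19.2] M [0.79 1.04 0.1 ] q [ 0.35  0.54  0.1   1.84 -0.08  0.77 -1.23] tilt [ 0.19 -0.04]
```

>>> send_rows(moves=[0,0,0.1,4,0,0,0.2,8,0,0,0.3,12,0,0,0.4,16,0,0,0.45,20,0,0,0.5,24,0,0,0.6,28,0,0,0.7,32])

```text
clock: 15.85
tcp_pos: [0.5293, -0.3063, 0.0877]
orientation: [-2.945, 1.091, -0.005]
contact_force: [-4.2, 3.1, 19.6]
grip_width: 0.0269
```

```bash
python3 st.py
```

```text
t 15.85 tcp [ 0.5293 -0.3063  0.0877] yaw -40.67 F [-4.2  3.1 19.6] Ftool [ -5.2   0.4 -19.6] M [0.872 0.882 0.176] q [ 0.24  0.55  0.24  1.84 -0.18  0.77 -1.7 ] tilt [ 0.2  -0.02]
```

>>> send_rows(moves=[0,0,0.1,3,0,0,0.1,3,0,0,0.1,3])

```text
clock: 16.23
tcp_pos: [0.5294, -0.3064, 0.0876]
orientation: [-2.917, 1.165, -0.006]
contact_force: [-3.9, 3.5, 19.8]
grip_width: 0.0273
```

```bash
python3 st.py
```

```text
t 16.225 tcp [ 0.5294 -0.3064  0.0876] yaw -43.55 F [-3.9  3.5 19.8] Ftool [ -5.2   0.1 -19.8] M [0.828 0.88  0.078] q [ 0.23  0.55  0.26  1.84 -0.19  0.77 -1.74] tilt [ 0.21 -0.02]
```

>>> send_rows(moves=[0,0,-2,0,0,0,-5,0,0,0,-10,0,0,0,-25,0,0,0,-50,0,0,0,-80,0,0,0,-80,0,0,0,-80,0])

```text
clock: 17.23
tcp_pos: [0.5272, -0.3058, 0.1643]
orientation: [-2.917, 1.166, 0.001]
contact_force: [-0.6, 1.0, -2.5]
grip_width: 0.027
```

```bash
python3 st.py;python3 -c "
from h import *
grab('wrist','w9.png'); print(rel([.47,-.36,.175],np.radians(8)))"
```

```text
t 17.225 tcp [ 0.5272 -0.3058  0.1643] yaw -43.57 F [-0.6  1.  -2.5] Ftool [-1.1 -0.4  2.5] M [0.017 0.019 0.035] q [ 0.2   0.45  0.29  1.8  -0.16  0.92 -1.77] tilt [-0.04  0.03]
([[-3.8, 78.6, -11.2], np.float64(-51.6)], 'yaw', np.float64(-43.58), 'tilt', array([-0.09,  0.05]), 'q7', np.float64(-1.768))
```

View pics/w9.png

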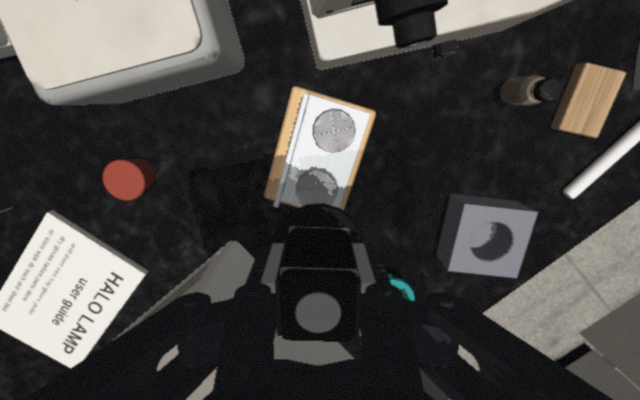

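```bash
python3 -c "
from h import *
print(rel([.3848,-.382,.172],np.radians(8)))"
```

```text
([[-50.4, 153.2, -8.1], np.float64(-51.6)], 'yaw', np.float64(-43.58), 'tilt', array([-0.09,  0.05]), 'q7', np.float64(-1.768))
```

>>> send_rows(moves=[-4,12,-8,-4,-11,34,-8,-12,-20,60,-8,-20,-29,88,-8,-29,-38,115,-8,-38,-45,138,-8,-46,-50,152,-8,-51.6,-50,153,-8,-51.6])

```text
clock: 18.27
tcp_pos: [0.3842, -0.3828, 0.1717]
orientation: [-3.133, -0.214, 0.003]
contact_force: [0.7, 0.3, -2.0]
grip_width: 0.0274
```

>>> send_rows(moves=[0,0,0,0,0,0,0,0])

```text
clock: 18.52
tcp_pos: [0.3868, -0.3818, 0.1724]
orientation: [-3.133, -0.22, 0.0]
contact_force: [-0.1, -0.5, -2.1]
grip_width: 0.0266
```

```bash
python3 st.py;python3 -c "
from h import *
d=grab('wrist','w10.png'); print(rel([.3848,-.382,.12],np.radians(8)))
t=grab('top','t10.png')
cv2.imwrite('pics/t10c.png',cv2.resize(t['img'][150:290,260:420,::-1],None,fx=4,fy=4,interpolation=cv2.INTER_CUBIC))"
```

```text
t 18.525 tcp [ 0.3868 -0.3818  0.1724] yaw 8.05 F [-0.1 -0.5 -2.1] Ftool [-0.2  0.5  2.1] M [-0.011  0.046 -0.028] q [ 0.55  0.33  0.14  1.94 -0.06  0.88 -0.71] tilt [-0.    0.02]
([[-1.9, -0.2, 52.5], np.float64(0.1)], 'yaw', np.float64(8.06), 'tilt', array([-0.  ,  0.02]), 'q7', np.float64(-0.711))
```

View pics/w10.png

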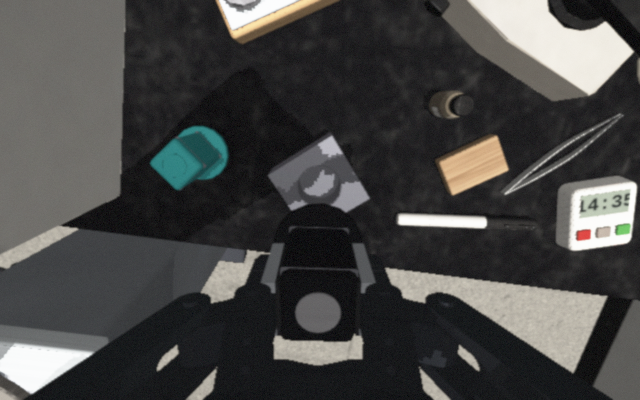

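View pics/t10c.png

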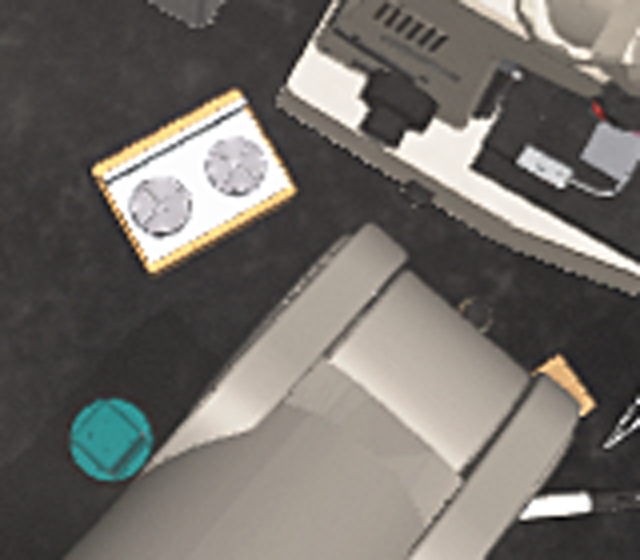

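>>> send_rows(moves=[-1,0,15,0,-2,0,45,0,-2,0,70,0,-2,0,85,0,-2,0,90,0,-2,0,90,0,-2,0,90,0])

```text
clock: 19.5
tcp_pos: [0.3845, -0.3833, 0.0835]
orientation: [3.133, 0.22, 0.002]
contact_force: [0.6, 1.3, -1.6]
grip_width: 0.0269
```

```bash
python3 st.py;python3 -c "
from h import *
d=grab('wrist','w11.png'); print(rel([.3848,-.382,.0508],np.radians(8)))
c=d['img'][:,:,::-1]
c=np.clip((c/255.)**0.6*255,0,255).astype(np.uint8)
cv2.imwrite('pics/w11c.png',cv2.resize(c[100:360,220:420],None,fx=2.3,fy=2.3,interpolation=cv2.INTER_CUBIC))"
```

```text
t 19.5 tcp [ 0.3845 -0.3833  0.0835] yaw 8.02 F [ 0.6  1.3 -1.6] Ftool [ 0.8 -1.2  1.6] M [-0.001  0.017  0.03 ] q [ 0.57  0.45  0.12  2.   -0.08  0.69 -0.69] tilt [ 0.08 -0.06]
([[0.4, -1.3, 32.7], np.float64(0.0)], 'yaw', np.float64(8.02), 'tilt', array([ 0.08, -0.06]), 'q7', np.float64(-0.686))
```

View pics/w11c.png

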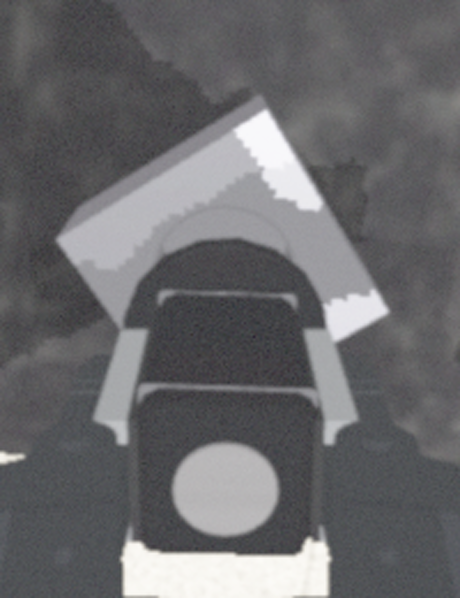

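>>> send_rows(moves=[0,-0.3,8,0,0,-0.3,18,0,0,-0.3,26,0,0,-0.3,30,0,0,-0.3,32,0,0,-0.3,32,0])

```text
clock: 20.3
tcp_pos: [0.384, -0.3826, 0.0509]
orientation: [3.134, 0.22, 0.0]
contact_force: [-0.2, 0.5, -0.1]
grip_width: 0.0271
```

```bash
python3 st.py
```

```text
t 20.3 tcp [ 0.384  -0.3826  0.0509] yaw 8.02 F [-0.2  0.5 -0.1] Ftool [-0.1 -0.5  0.1] M [ 0.132  0.104 -0.033] q [ 0.58  0.51  0.11  2.02 -0.09  0.62 -0.68] tilt [ 0.01 -0.01]
```

Resting on the collar. Open gently and retreat.

>>> send_rows(moves=[0,0,0,0,0,0,0,0,0,0,0,0,0,0,0,0,0,0,0,0], hand=0.35, newtons=30)

```text
clock: 20.92
tcp_pos: [0.3839, -0.3826, 0.0507]
orientation: [3.134, 0.22, 0.0]
contact_force: [-0.0, -0.0, 0.6]
grip_width: 0.0556
```

>>> send_rows(moves=[0,0,-5,0,0,0,-20,0,0,0,-50,0,0,0,-90,0,0,0,-130,0,0,0,-170,0,0,0,-200,0,0,0,-200,0])

```text
clock: 21.92
tcp_pos: [0.385, -0.3837, 0.2544]
orientation: [3.13, 0.219, 0.008]
contact_force: [0.5, -0.3, -1.1]
grip_width: 0.0553
```

```bash
python3 st.py;python3 -c "
from h import *
d=grab('wrist','w12.png')
s=grab('scene','s12.png')
cv2.imwrite('pics/s12c.png',cv2.resize(s['img'][160:260,270:430,::-1],None,fx=5,fy=5,interpolation=cv2.INTER_CUBIC))"
```

```text
t 21.925 tcp [ 0.385  -0.3837  0.2544] yaw 8.01 F [ 0.5 -0.3 -1.1] Ftool [0.4 0.4 1.1] M [ 0.01   0.016 -0.003] q [ 0.54  0.23  0.15  1.86 -0.04  1.05 -0.72] tilt [ 0.3  -0.22]
```

View pics/w12.png

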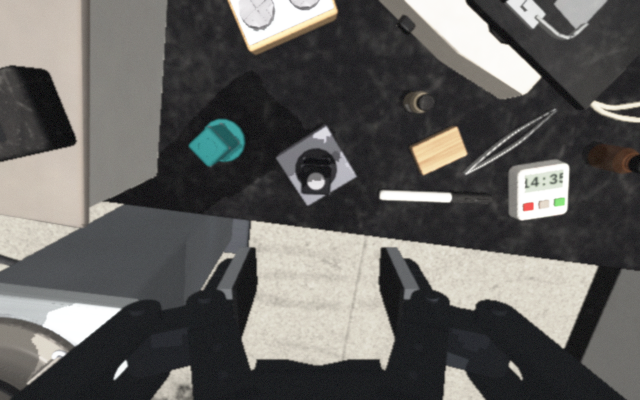

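View pics/s12c.png

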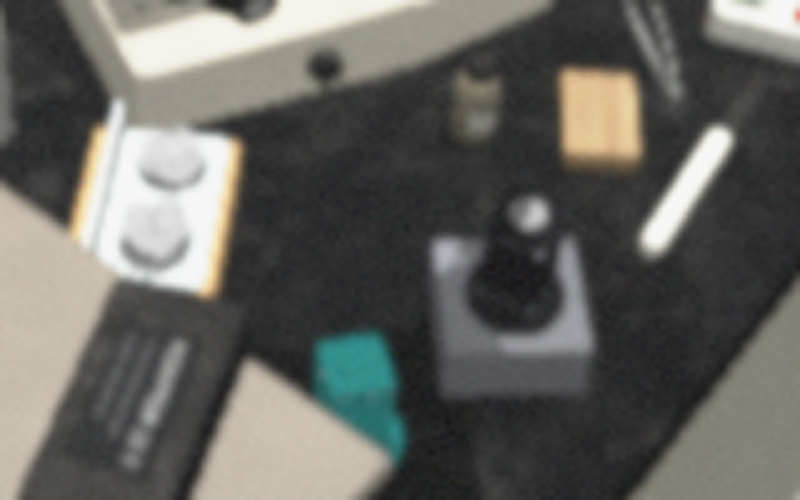

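```bash
python3 -c "
from h import *
d=load('w12.png')
c=d['img'][:,:,::-1]
c=np.clip((c/255.)**0.5*255,0,255).astype(np.uint8)
cv2.imwrite('pics/w12c.png',cv2.resize(c[115:215,270:365],None,fx=6,fy=6,interpolation=cv2.INTER_CUBIC))"
```

```text
(no output)
```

View pics/w12c.png

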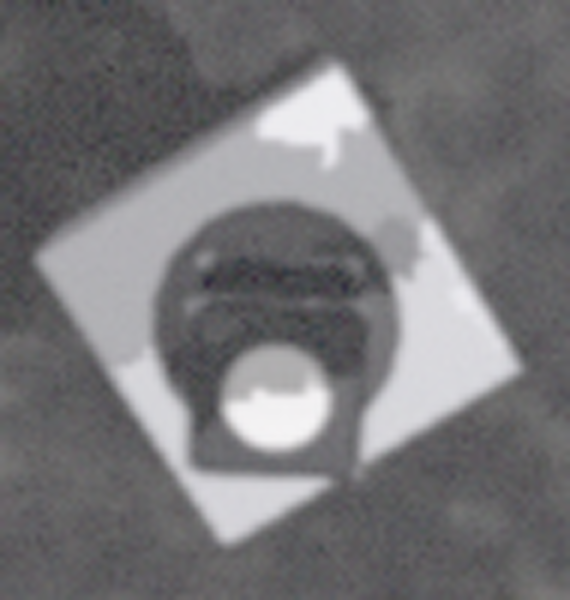

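```bash
python3 -c "
from h import *
d=load('w12.png')
f=lambda a:(np.array(a)+.5)/6-.5+[270,115]
s=back(d,f([[342,65],[522,370],[228,548],[35,255]]),.032);print('stand',s.mean(0).round(4))
# collar: top edge (276,200), left (154,325), right(398,325)
l=back(d,f([[154,325],[398,325],[276,200]]),.038);print('collar',((l[0]+l[1])/2).round(4),np.linalg.norm(l[0]-l[1]), l.round(4))
print('disc',back(d,f([[275,397]]),.09).round(4))
"
```

```text
stand [ 0.3853 -0.3827  0.032 ]
collar [ 0.3843 -0.3817  0.038 ] 0.04385705853366719 [[ 0.3812 -0.36    0.038 ]
 [ 0.3873 -0.4035  0.038 ]
 [ 0.4065 -0.3786  0.038 ]]
disc [[ 0.3833 -0.3819  0.09  ]]
```

```bash
python3 - <<'E'
from h import *
xs=np.linspace(-.024,.024,481); X,Y=np.meshgrid(xs,xs[::-1]); out=[]
for n in('top0.png','t10.png'):
    dd=load(n); P=np.c_[(.527+X).ravel(),(-.307+Y).ravel(),np.full(X.size,.051)]
    uv=proj(dd,P).astype(np.float32).reshape(481,481,2)
    o=cv2.remap(cv2.cvtColor(dd['img'],cv2.COLOR_RGB2GRAY),uv[...,0],uv[...,1],cv2.INTER_CUBIC); o=cv2.createCLAHE(2,(4,4)).apply(o)
    out.append(cv2.resize(o,(300,300)))
cv2.imwrite('pics/rect2.png',np.hstack(out))
E
```

```text
(no output)
```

View pics/rect2.png

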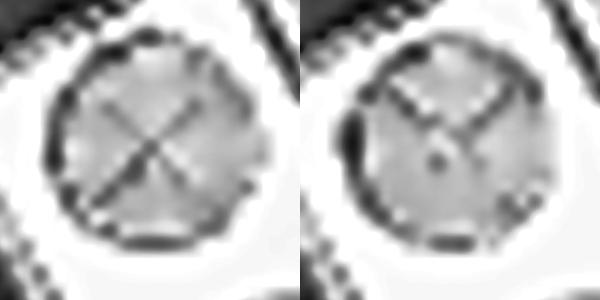

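```bash
python3 -c "
from h import *
print(r.get_obs()['qvel'].round(3)); print(r.hand_in())"
```

```text
[ 0.001  0.023 -0.003  0.019 -0.001 -0.003 -0.   ]
the job is handed in; nothing more can be done
None
```

I turned the proud screw clockwise by about half a turn, put the driver back upright in its stand, and handed the job in at about 22 s. The hand-in gives no verdict.

**Pressing and turning:** I gripped the driver by its handle and seated it in the recess. I pressed until the wrist read 17 to 20 N (about 2 N more at the bit, since the reading includes the driver's weight). I then turned it 180° with the pressure kept on, at a slow, steady rate.

**Checks on the screw:**
- **Depth:** the tool sank 4.1 mm during the turn, which is about 3.2 rad at 8 mm a turn. This matches the 180° turned by the gripper and means the bit did not climb.
- **Recess:** the grooves appear at the same angle (within a quarter turn) as before, which fits half a turn.

**Checks on the finish:**
- **Driver:** it stands upright in the stand, about 1.5 mm from the centre of the hole, with its collar on the top.
- **Robot:** the gripper was open and about 0.2 m above the stand, touching nothing.
- **Bystanders:** the marker, vial, rest block and forceps looked unmoved in the last pictures. The rubber stopper was out of view in them, but I never came near it.

**Disagreements:**
- The camera views differed by 1 to 3 mm on where the screw was. I averaged them and let the recess centre the bit.
- A side force of about 4 to 5 N stayed on the driver during the turn, and shifting the arm slightly did not remove it.

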